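# Stand the slanting rack upright and throw its hook over

## Robot

A 7-joint arm with a two-finger parallel gripper is mounted at the origin on a cart in front of the work surface, level with it; the furniture and walls round the work are solid. World frame = base frame: x ahead of the robot, y to its left, z up, the work surface at z = 0. Lengths are in m, angles in rad, forces in N, time in s.
With the tool pointing down it reaches from about 0.35 to 0.9 m from the base axis. Payload 19.9 kg.
Tool frame: the origin (TCP) lies between the finger pads; the fingertips stand 19 mm ahead of it and the grasp point (between the pads) is the TCP; z points along the fingers, y is the direction in which the jaws open and shut (so a half turn about z gives the same grasp; the last joint's range is limited). The gripper opens to 94 mm and grips with 3 to 60 N. Pads are 16 mm wide; open, the fingers measure 119 mm over their backs; the gripper's body (75 mm by 177 mm) begins 78 mm behind the grasp point.
Start: joints at [1.167, 0.417, -0.01, 1.614, 0.005, 1.111, -0.053], TCP at [0.222, -0.584, 0.224] pointing down, gripper open.
Joint ranges: [-2.81, 2.81], [-0.39, 2.02], [-1.27, 1.25], [0.06, 2.57], [-1.19, 4.33], [0.19, 2], [-2.82, 2.82]. Speed limits (rad/s): [1.89, 1.89, 2.39, 2.39, 3.01, 3.01, 3.01].

## Interface

Orientations are given as a 3x3 rotation matrix whose columns are the frame's x, y, z axes.
In Python, from rig import robot gives the robot as it stands. Calls block until the motion is done:
- robot.move_ptp(position, orientation): joint-space move of the TCP to a pose.
- robot.move_linear(position, velocity=0.15, frame=None, threshold=None): straight line of the TCP; frame=None keeps the orientation; velocity is the mean speed in m/s. With threshold (N) it stops when the force on the tool has changed by that much, and returns True; else False.
- robot.goto_joints(angles): joint-space move.
- robot.gripper_to(opening): finger opening in m; the grip force is fixed at half the most; returns when the fingers have stopped.
- robot.pause(seconds).
- robot.ik(position, orientation): joint angles nearest the present ones, or None.
- robot.get_state(): the state.
- robot.grab_frame(name): name is "scene" or "top" or "wrist"; returns the picture (400x640x3 uint8, red, green, blue); there is no depth.
- robot.camera_info(name): a dict with "fx", "fy", "cx", "cy" (pixels), "rvec" (rotation vector, rad) and "tvec" (3), from world to camera coordinates, as OpenCV has them. Camera axes: x right, y down, z forward; pixel columns grow to the right and rows downward; lengths in m; the calibration is good to about 2 mm. A picture is of the moment at which its call begins: read the wrist's pose just before it. camera_info takes no time and is no camera call; for the wrist camera it gives the pose at the moment of the call.
A pose or a line that the arm cannot do raises robot.PlanningError and nothing moves.
- robot.sign_off(): hands the job in, once; it reports no verdict.
The state is a dict: "time": time; "qpos": joint angles; "joint_vel": joint speeds; "effort": joint torques, N m; "ee_pos": TCP position; "tool_rot": TCP orientation; "force": force on the tool from outside, world axes, zero at the start; "moment": the same for the moment, N m; "opening": finger opening in m.
Only numpy, scipy, OpenCV 4.12 (cv2) and the standard library are available. Lean on these libraries where they do the work, as an engineer would, in place of code of your own. Each camera call takes 0.05 s, during which the arm holds its last target.

## Task

The medium in the four vials has set, so the slanting rack can come upright: with the fingertips push the rack's handle bar from its low side until the rack stands fully upright against its stop, gently, with the vials staying in it. Then push the red-tipped hook on the post over the top and press it down until it lies flat over the handle bar, so that the rack cannot fall back. Only push: grip and lift nothing, and leave the marker, dropper bottle and sample tube beside the stand where they are.

Things in the scene. Friction and masses are not known exactly. Their poses are not given: they have to be found in the camera images.
- stand: Fixed heavy stand, grey base plate 8 mm thick. Origin on the table under the middle of the rack's pivot axis; z up; x to the side to which the rack lies back; y along the pivot axis, which is 26 mm above the table. Plate: x = -78 to 122 mm, y = +-105 mm. Stop post at x = -66 to -52 mm, y = +-14 mm, 221 mm high. A steel rail at x = 68 mm, 64 mm high, carries the lying rack.
- cradle (a joint): Tilt of the steel rack about the pivot axis, rad: 0 = lying back, 60 degrees from upright (start); 1.047 = fully upright, bar against the stop screw. Rack 40 mm deep, 189 mm wide, 0.4 kg plus vials; they reach 129 mm from the pivot. About 5 N pushed level on the handle bar raises it. The pivot is stiff (0.1 N m): near upright it may stay short of home until pushed.
- cradle_bar (a point): Middle of the rack's handle bar: round steel, 12 mm thick, 153 mm long along the stand's y, 175 mm from the pivot, beyond the vials' mouths. Frame turns with the rack: z from pivot to mouths, y along the bar. In the stand's frame: x = 155, height 108 mm lying back; x = 6, height 201 mm upright; between, a circle about the pivot. Free space on its +x side and above it.
- hook (a joint): Angle of the throw-over hook on top of the stop post, rad: 0 = closed, level over the handle bar towards the stand's +x; 1.57 = straight up; starts open at 1.8 to 2.2, leaning away from the rack; end stop 2.4. Stiff: it stays where it is left (about 0.4 N at the tip), so press it right down. Its downturned end (18 mm) then stands 7 mm behind the bar, if the rack is upright first.
- hook_tab (a point): Point on the upper face of the hook's red tip, 92 mm from the pin, 8 mm short of the very end. Red tip 20 mm long, 18 wide, 7 thick; arm a steel strap 16 x 4 mm. Frame fixed to the hook: x outwards along the arm; closed, z is up. Closed, it lies at x = 33 mm, height 214 mm in the stand's frame.
- hook_pin (a point): The hook's hinge pin at the top of the post: in the stand's frame x = -59 mm, y = 0, height 211 mm. The hook turns about the stand's y axis; with growing angle the tip goes from +x over the top to -x.
- marker: Loose blue-capped felt marker lying on the table, 18 x 126 x 19 mm, long axis y, origin centre of its underside. Leave alone.
- dropper_bottle: Loose amber dropper bottle with a red teat, diameter 33, height 99 mm, origin centre of its underside. Leave alone.
- sample_tube: Loose white 50 ml tube standing on its skirt, diameter 33, height 96 mm, origin centre of its underside. Leave alone.
- slant_0: Loose glass vial with brown medium and orange tape, diameter 25, length 130 mm, open mouth up; number 0 of 4 in the rack, at y = -63 mm in the stand's frame. Origin centre of its underside, z along the vial to its mouth. It stands loosely in its hole; seated, its underside is 175 mm below the handle bar along the rack's z.
- slant_1: Loose glass vial with brown medium and orange tape, diameter 25, length 130 mm, open mouth up; number 1 of 4 in the rack, at y = -29 mm in the stand's frame. Origin centre of its underside, z along the vial to its mouth. It stands loosely in its hole; seated, its underside is 175 mm below the handle bar along the rack's z.
- slant_2: Loose glass vial with brown medium and orange tape, diameter 25, length 130 mm, open mouth up; number 2 of 4 in the rack, at y = 29 mm in the stand's frame. Origin centre of its underside, z along the vial to its mouth. It stands loosely in its hole; seated, its underside is 175 mm below the handle bar along the rack's z.
- slant_3: Loose glass vial with brown medium and orange tape, diameter 25, length 130 mm, open mouth up; number 3 of 4 in the rack, at y = 63 mm in the stand's frame. Origin centre of its underside, z along the vial to its mouth. It stands loosely in its hole; seated, its underside is 175 mm below the handle bar along the rack's z.
There are look-alikes about, which are no part of the job. Leave any yellow look-alike of the slant_1 alone.

How it is judged:
By the outcome, as a careful person would: the job done as asked, in the order asked, and still so for the second after the job is handed in, with the robot touching nothing.
It also fails if it takes over 61 s, if anything falls off the work surface, if the arm or the gripper's body presses on something with over 40 N, if the wrist force passes 120 N, or if a joint passes its speed limit or range.

## Working session

There is one attempt and no reset: what is moved stays moved. The work goes in short steps, each a Python script; the robot and the scene stay as the last script left them, time stands still between calls to the robot, and variables do not carry over. Pictures are saved under pics/ and viewed, and the job is handed in when it is done.

```bash
mkdir -p pics; ls; python3 - <<'E'
from rig import robot
import cv2
for n in ("scene","top","wrist"):
    im=robot.grab_frame(n); cv2.imwrite(f"pics/a_{n}.png",im[:,:,::-1])
    print(n,{k:(v if not hasattr(v,'round') else v) for k,v in robot.camera_info(n).items()})
print(robot.get_state())
E
```

```text
pics
scene {'fx': 504.92015716465204, 'fy': 504.92015716465204, 'cx': 317.67970164702945, 'cy': 204.3761048491037, 'rvec': array([ 0.87055537, -2.5927523 ,  0.9909819 ]), 'tvec': array([0.33911153, 0.45392352, 0.6821276 ])}
top {'fx': 385.84037830612505, 'fy': 385.84037830612505, 'cx': 315.6827421887364, 'cy': 194.2342079065144, 'rvec': array([ 2.15352738, -2.18026858,  0.17795674]), 'tvec': array([-0.21506007,  0.56983286,  0.92543798])}
wrist {'fx': 300.25283885103215, 'fy': 300.25283885103215, 'cx': 323.22340701138893, 'cy': 196.91810590986037, 'rvec': array([-2.40756001,  1.65947906,  0.21439729]), 'tvec': array([-0.62558847, -0.02667846,  0.3908582 ])}
{'time': 0.15, 'qpos': array([ 1.16653291,  0.41786846, -0.01029542,  1.61402186,  0.00467076,
        1.11070877, -0.05298675]), 'joint_vel': array([ 0.00058705, -0.00267595, -0.00137379, -0.00041084, -0.00222257,
        0.00041761,  0.00013646]), 'effort': array([-8.63679202e-05, -8.51534271e+01,  6.38880227e-01, -4.26130271e+01,
       -4.88067116e-02,  1.73098210e-02, -3.87001808e-05]), 'ee_pos': array([ 0.22168638, -0.58407037,  0.22395519]), 'tool_rot': array([[ 9.34919432e-01,  3.54859824e-01, -4.01423900e-04],
       [ 3.54860046e-01, -9.34919004e-01,  8.96704125e-04],
       [-5.70945653e-05, -9.80795415e-04, -9.99999517e-01]]), 'force': array([-0.21744819,  0.54309402,  0.84626962]), 'moment': array([ 0.03078973,  0.03045354, -0.01265117]), 'opening': 0.09417681815382005}
```

View pics/a_scene.png

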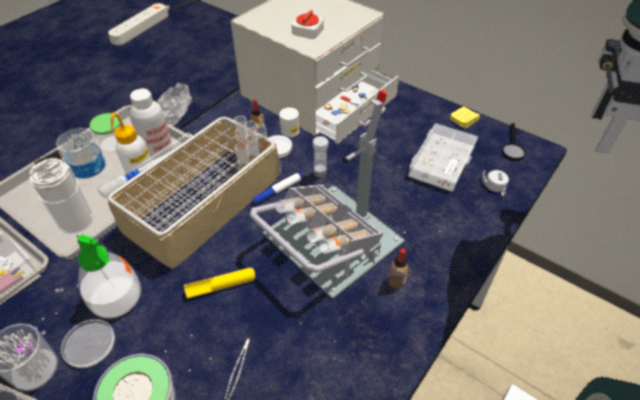

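View pics/a_top.png

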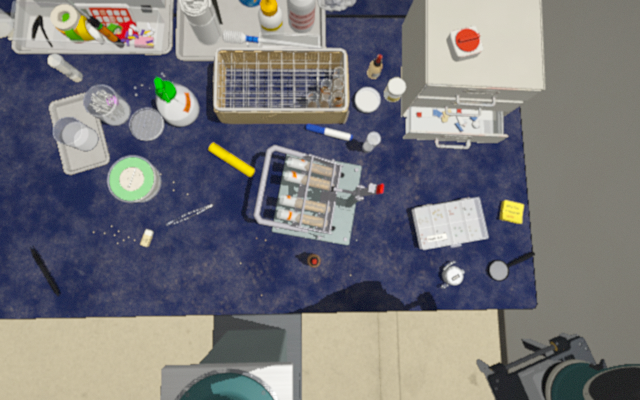

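View pics/a_wrist.png

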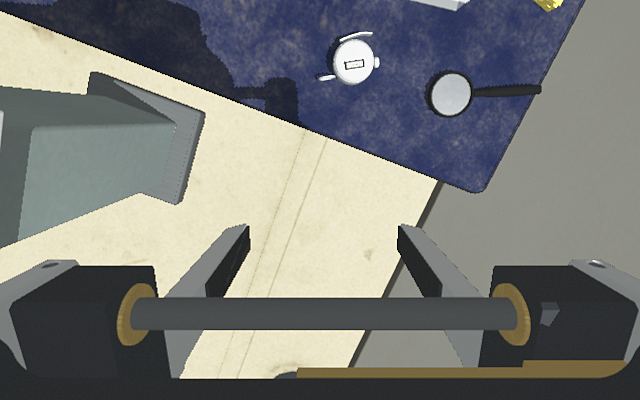

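```bash
python3 - <<'E'
import cv2
a=cv2.imread("pics/a_top.png")[130:260,230:400]; cv2.imwrite("pics/b_top.png",cv2.resize(a,None,fx=4.6,fy=4.6,interpolation=cv2.INTER_CUBIC))
a=cv2.imread("pics/a_scene.png")[80:300,240:420]; cv2.imwrite("pics/b_scene.png",cv2.resize(a,None,fx=2.7,fy=2.7,interpolation=cv2.INTER_CUBIC))
E
```

```text
(no output)
```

View pics/b_top.png

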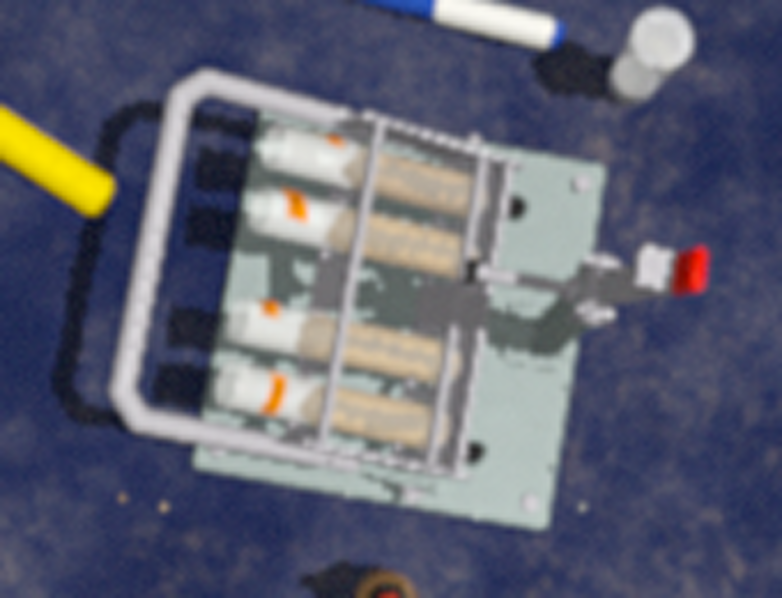

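View pics/b_scene.png

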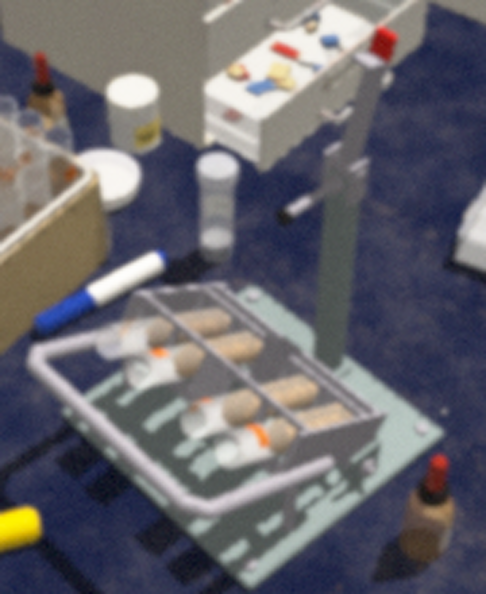

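```bash
cat > h.py <<'E'
from rig import robot
import cv2, numpy as np
from scipy.optimize import least_squares
def proj(n,P):
    c=robot.camera_info(n); K=np.array([[c['fx'],0,c['cx']],[0,c['fy'],c['cy']],[0,0,1]])
    return cv2.projectPoints(np.array(P,float).reshape(-1,3),c['rvec'],c['tvec'],K,None)[0].reshape(-1,2)
def S(p,P):
    c,s=np.cos(p[2]),np.sin(p[2]); R=np.array([[c,-s,0],[s,c,0],[0,0,1]]); return np.array(P,float).reshape(-1,3)@R.T+np.array([p[0],p[1],0])
def hookpt(a,r=.092,h=.0035): # tab: on upper face
    return [-.059+r*np.cos(a)-h*np.sin(a),0,.211+r*np.sin(a)+h*np.cos(a)]
E
cat > fit.py <<'E'
from h import *
top=lambda u,v:(230+u/4.6-.4,130+v/4.6-.4)
sc=lambda u,v:(240+u/2.7-.3,80+v/2.7-.3)
obs=[('top',[-.078,-.105,.008],top(605,162)),('top',[-.078,.105,.008],top(548,528)),('top',[.122,.105,.008],top(193,466)),
('scene',[-.078,.105,.008],sc(442,430)),('scene',[.122,.105,.004],sc(250,590)),
('scene',[-.078,-.105,.008],sc(240,285)),
('top',[.155,0,.108],top(150,250))]
hk=[('top',top(692,270)),('scene',sc(383,42))]
def res(p):
    r=[proj(n,S(p,P))[0]-np.array(o) for n,P,o in obs]
    r+=[proj(n,S(p,hookpt(p[3],.090,0)))[0]-np.array(o) for n,o in hk]
    return np.ravel(r)
s=least_squares(res,[.7,0.0,1.4,2.0],loss='soft_l1'); print(s.x); print(res(s.x).reshape(-1,2).round(1))
E
python3 fit.py
```

```text
[ 0.55808978 -0.24723956  1.39877237  1.90213302]
[[-0.6  0.1]
 [ 0.1  0.1]
 [-0.   1.1]
 [-0.  -0.3]
 [-0.3  0.3]
 [ 2.5 -1.1]
 [-0.5 -0.4]
 [ 0.5 -0. ]
 [-0.7  0.1]]
```

```bash
cat >> h.py <<'E'
def ray(n,uv):
    c=robot.camera_info(n); R=cv2.Rodrigues(c['rvec'])[0]; d=R.T@np.array([(uv[0]-c['cx'])/c['fx'],(uv[1]-c['cy'])/c['fy'],1]); return -R.T@c['tvec'],d
def tri(a,b):
    (o1,d1),(o2,d2)=ray('top',a),ray('scene',b)
    t=np.linalg.lstsq(np.c_[d1,-d2],o2-o1,rcond=None)[0]; p,q=o1+t[0]*d1,o2+t[1]*d2; return ((p+q)/2).round(3),np.linalg.norm(p-q).round(3)
P0=np.array([.55809,-.24724,1.39877,1.902])
E
python3 - <<'E'
from h import *
print('campos',ray('scene',(0,0))[0],ray('top',(0,0))[0])
print('cab corner',tri((404,92),(316,57)))
print('basket R-near',tri((349,123),(279,152)))
print('basket L-near',tri((216,122),(170,255)))
print('spray top',tri((163,85),(93,238)))
print('drawer handle',[tri((450,145),(395,80))])
yaw=P0[2]; c,s=np.cos(yaw),np.sin(yaw)
for sg in (1,-1):
  R=np.array([[s*sg,-c*sg,0],[0,0,0],[0,0,-1]]).T
  y=np.array([-s,c,0])*sg; z=np.array([0,0,-1.]); x=np.cross(y,z); R=np.c_[x,y,z]
  for st in ([.25,0,.3],[.19,0,.115],[.02,0,.21],[.02,0,.4],[-.14,0,.42],[-.14,0,.29],[.02,0,.23]):
    p=S(P0,st)[0]; q=robot.ik(p,R); print(sg,st,p.round(3),None if q is None else np.round(q,2))
E
```

```text
campos [0.19595481 0.29691118 0.81227256] [ 0.43927355 -0.19130054  0.99891873]
cab corner (array([ 0.736, -0.396,  0.269]), np.float64(0.01))
basket R-near (array([ 0.748, -0.302,  0.076]), np.float64(0.018))
basket L-near (array([0.749, 0.025, 0.061]), np.float64(0.001))
spray top (array([0.797, 0.117, 0.169]), np.float64(0.005))
drawer handle [(array([ 0.634, -0.516,  0.194]), np.float64(0.037))]
1 [0.25, 0, 0.3] [ 0.601 -0.001  0.3  ] [ 0.71  0.52 -1.08  1.56  0.46  1.35  2.55]
1 [0.19, 0, 0.115] [ 0.591 -0.06   0.115] [ 0.81  0.76 -1.09  1.76  0.76  1.1   2.43]
1 [0.02, 0, 0.21] [ 0.562 -0.228  0.21 ] [-0.41  0.63  1.08  1.7  -0.6   1.18 -2.48]
1 [0.02, 0, 0.4] [ 0.562 -0.228  0.4  ] [-0.41  0.44  1.08  1.44 -0.38  1.5  -2.65]
1 [-0.14, 0, 0.42] [ 0.534 -0.385  0.42 ] [ 0.45  0.39  0.19  1.23 -0.07  1.53 -2.68]
1 [-0.14, 0, 0.29] [ 0.534 -0.385  0.29 ] [ 0.41  0.44  0.23  1.45 -0.1   1.27 -2.66]
1 [0.02, 0, 0.23] [ 0.562 -0.228  0.23 ] [-0.42  0.6   1.08  1.68 -0.56  1.21 -2.51]
-1 [0.25, 0, 0.3] [ 0.601 -0.001  0.3  ] [ 0.45  0.38 -0.66  1.57  0.24  1.28 -0.42]
-1 [0.19, 0, 0.115] [ 0.591 -0.06   0.115] [ 0.5   0.56 -0.59  1.77  0.38  0.93 -0.43]
-1 [0.02, 0, 0.21] [ 0.562 -0.228  0.21 ] [ 0.65  0.43 -0.41  1.67  0.19  1.09  0.01]
-1 [0.02, 0, 0.4] [ 0.562 -0.228  0.4  ] [ 0.65  0.31 -0.42  1.4   0.12  1.46  0.06]
-1 [-0.14, 0, 0.42] [ 0.534 -0.385  0.42 ] [ 0.79  0.4  -0.32  1.22  0.13  1.54  0.32]
-1 [-0.14, 0, 0.29] [ 0.534 -0.385  0.29 ] [ 0.8   0.45 -0.32  1.43  0.14  1.28  0.3 ]
-1 [0.02, 0, 0.23] [ 0.562 -0.228  0.23 ] [ 0.65  0.41 -0.41  1.65  0.18  1.12  0.02]
```

```bash
cat >> h.py <<'E'
def Rt(sg=-1):
    c,s=np.cos(P0[2]),np.sin(P0[2]); y=np.array([-s,c,0])*sg; z=np.array([0,0,-1.]); return np.c_[np.cross(y,z),y,z]
def W(x,y,z): return S(P0,[x,y,z])[0]
def rep(m):
    s=robot.get_state(); c,sn=np.cos(P0[2]),np.sin(P0[2]); d=s['ee_pos']-[P0[0],P0[1],0]
    print(m,round(s['time'],2),'stand',np.round([c*d[0]+sn*d[1],-sn*d[0]+c*d[1],d[2]],4),'F',s['force'].round(1),'op',round(s['opening'],3))
def shot(n,f,box=None,k=1):
    im=robot.grab_frame(n)[:,:,::-1]
    if box: im=im[box[1]:box[3],box[0]:box[2]]
    cv2.imwrite('pics/'+f,cv2.resize(im,None,fx=k,fy=k,interpolation=cv2.INTER_CUBIC))
E
python3 - <<'E'
from h import *
robot.gripper_to(0.0)
p=robot.get_state()['ee_pos']; robot.move_linear([p[0],p[1],.45],velocity=.25)
robot.move_ptp(W(.20,0,.40),Rt()); rep('above')
robot.move_linear(W(.20,0,.115),velocity=.2); rep('down')
shot('top','c_top.png',(200,110,400,260),4); shot('scene','c_scene.png',(220,70,430,310),2.5)
E
```

```text
above 4.94 stand [ 1.988e-01 -2.000e-04  3.999e-01] F [-0.9 -0.4  0.1] op 0.0
down 6.52 stand [ 0.2001 -0.0005  0.1159] F [-0.3 -0.8 -0.1] op 0.001
```

View pics/c_top.png

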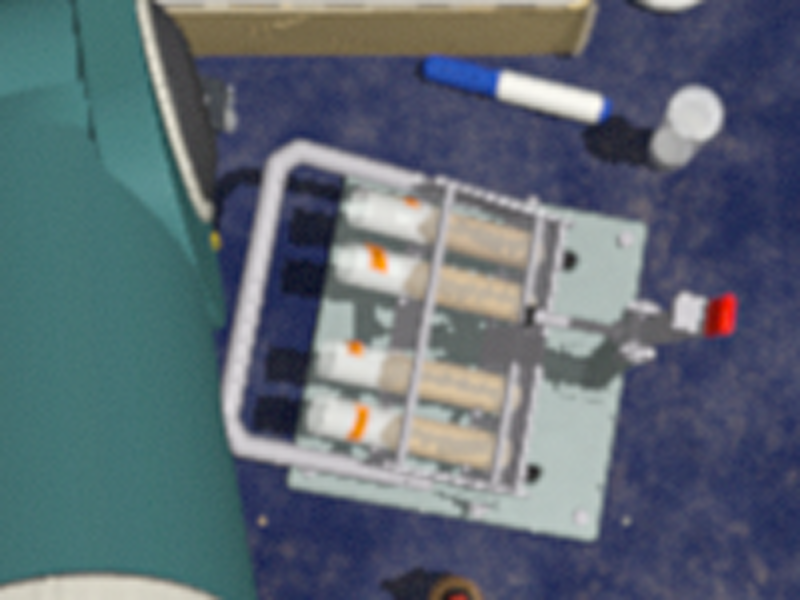

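View pics/c_scene.png

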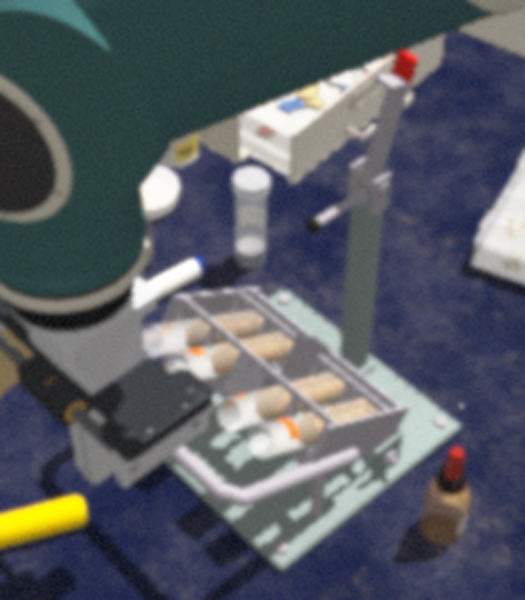

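```bash
python3 - <<'E'
from h import *
hit=robot.move_linear(W(.162,0,.115),velocity=.03,threshold=2.5); rep(f'contact {hit}')
E
```

```text
contact True 7.59 stand [1.685e-01 1.000e-04 1.149e-01] F [0.7 2.8 0.5] op 0.0
```

```bash
python3 - <<'E'
from h import *
R=.1753; d=.0135
for th in (52,42,32,23,14,8):
    t=np.radians(th); robot.move_linear(W(R*np.sin(t)+d,0,.026+R*np.cos(t)+.007),velocity=.06); rep(th)
shot('scene','d_scene.png',(220,70,430,310),2.5)
E
```

```text
52 8.26 stand [0.152  0.0002 0.1411] F [-0.6  5.3  1.9] op 0.001
42 8.92 stand [ 0.1309 -0.0002  0.1634] F [1.2 3.1 2. ] op 0.0
32 9.57 stand [0.1062 0.0002 0.1812] F [ 0.7  0.5 -0.6] op 0.0
23 10.18 stand [0.0817 0.     0.1944] F [-0.2  0.6 -0.3] op 0.0
14 10.79 stand [0.0558 0.     0.2031] F [0.2 0.4 0.2] op 0.0
8 11.25 stand [0.0375 0.     0.2066] F [1.2 0.2 0.2] op 0.001
```

View pics/d_scene.png

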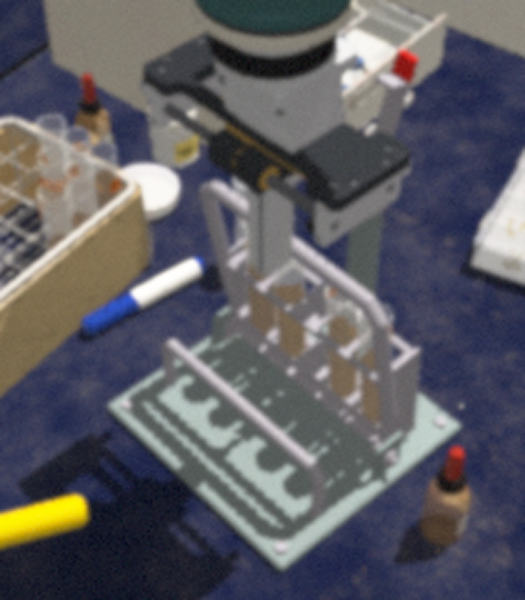

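```bash
python3 - <<'E'
from h import *
hit=robot.move_linear(W(.012,0,.208),velocity=.025,threshold=8); rep(f'stop {hit}')
hit=robot.move_linear(W(.010,0,.208),velocity=.02,threshold=8); rep(f'again {hit}')
robot.pause(.3); rep('hold')
shot('scene','e_scene.png',(220,70,430,310),2.5)
E
```

```text
stop True 12.04 stand [1.990e-02 1.000e-04 2.074e-01] F [0.2 2.  2.8] op 0.001
again True 12.28 stand [1.990e-02 1.000e-04 2.072e-01] F [0.6 1.5 1.1] op 0.0
hold 12.58 stand [0.0199 0.0003 0.2069] F [1.7 1.7 0.8] op 0.001
```

View pics/e_scene.png

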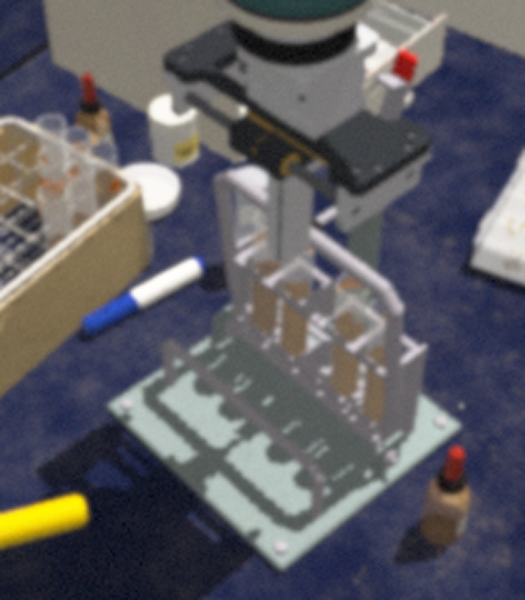

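```bash
python3 - <<'E'
from h import *
hit=robot.move_linear(W(.010,0,.208),velocity=.02,threshold=16); rep(f'firm {hit}')
robot.move_linear(W(.045,0,.207),velocity=.05); rep('back')
robot.move_linear(W(.045,0,.44),velocity=.25)
robot.move_linear(W(-.14,0,.44),velocity=.25); rep('over')
shot('scene','f_scene.png',(220,50,430,290),2.5); shot('top','f_top.png',(200,110,400,260),4)
E
```

```text
firm True 12.93 stand [0.0199 0.0003 0.2068] F [0.6 1.9 2. ] op 0.0
back 13.59 stand [0.0449 0.     0.207 ] F [ 0.1 -0.9 -0.7] op 0.0
over 15.57 stand [-1.382e-01 -3.000e-04  4.400e-01] F [0.7 0.4 1.1] op 0.0
```

View pics/f_scene.png

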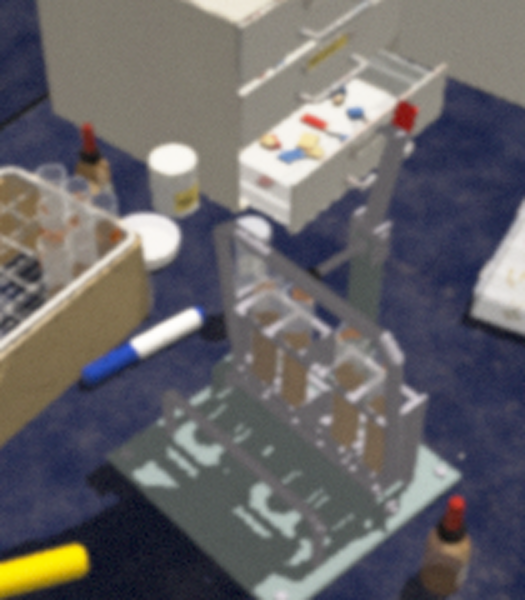

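View pics/f_top.png

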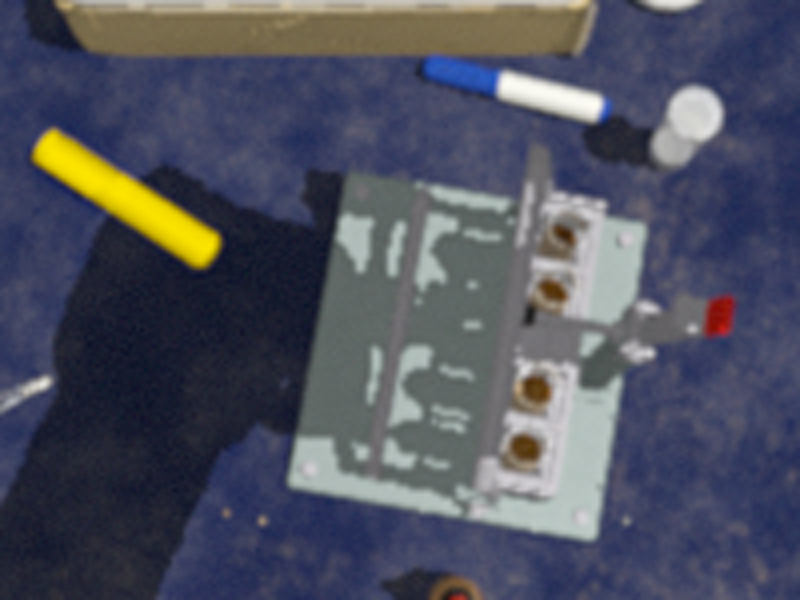

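```bash
python3 - <<'E'
from h import *
print('pred bar top px crop',(proj('top',W(.006,0,.201))-[200,110])*4, (proj('scene',[W(.006,-.07,.201),W(.006,.07,.201)])-[220,50])*2.5)
robot.move_linear(W(-.14,0,.296),velocity=.2); rep('low')
robot.move_linear(W(-.090,0,.299),velocity=.06,threshold=6); rep('push')
r,h,hw=.085,.003,.0075
for a in (1.57,1.3,1.05,.8,.6,.4,.2):
    hit=robot.move_linear(W(-.059+r*np.cos(a)-h*np.sin(a)-hw,0,.211+r*np.sin(a)+h*np.cos(a)+.019),velocity=.07,threshold=12); rep(f'{a} {hit}')
    if hit: break
shot('scene','g_scene.png',(220,50,430,290),2.5)
E
```

```text
pred bar top px crop [[508.92494367 311.25767206]] [[232.24342545 232.46023183]
 [372.31349924 332.50504347]]
low 16.53 stand [-0.1399 -0.0005  0.2973] F [1.  0.2 0.2] op 0.001
push 17.52 stand [-9.040e-02  1.000e-04  2.989e-01] F [-0.1  0.   0.6] op 0.0
1.57 False 18.04 stand [-6.930e-02 -1.000e-04  3.152e-01] F [-0.3  0.5  0.1] op 0.0
1.3 False 18.52 stand [-0.0463 -0.      0.3127] F [-0.   0.6  0.2] op 0.001
1.05 False 18.97 stand [-0.0265  0.      0.3052] F [ 1.   0.1 -0.8] op 0.0
0.8 False 19.42 stand [-0.0091  0.      0.2929] F [-0.3 -0.7  0.1] op 0.001
0.6 False 19.81 stand [2.300e-03 1.000e-04 2.802e-01] F [ 0.9 -0.3  0.4] op 0.001
0.4 False 20.2 stand [1.090e-02 1.000e-04 2.655e-01] F [-0.   0.1  0.7] op 0.0
0.2 False 20.59 stand [1.640e-02 2.000e-04 2.494e-01] F [ 0.2 -0.5  0. ] op 0.0
```

View pics/g_scene.png

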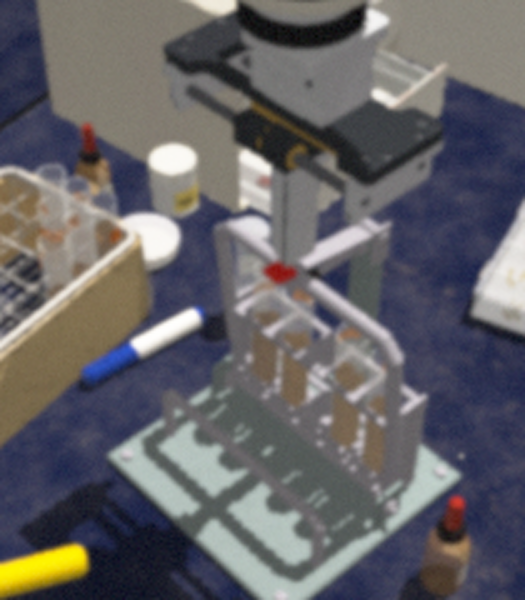

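```bash
python3 - <<'E'
from h import *
hit=robot.move_linear(W(.024,0,.222),velocity=.03,threshold=10); rep(f'press {hit}')
hit=robot.move_linear(W(.024,0,.222),velocity=.02,threshold=14); rep(f'press2 {hit}')
robot.pause(.2); rep('hold')
robot.move_linear(W(.024,0,.30),velocity=.1)
robot.move_linear(W(.024,0,.42),velocity=.25)
robot.move_linear(W(-.2,0,.44),velocity=.25); rep('away')
shot('scene','h_scene.png',(270,100,420,260),3.7); shot('top','h_top.png',(230,110,400,260),4)
r=[proj(n,S(P0,q)).round(1).tolist() for n in('scene','top') for q in ([.033,0,.214],[.006,0,.201])]; print(r)
E
```

```text
press True 21.27 stand [ 2.070e-02 -1.000e-04  2.334e-01] F [-4.5  0.1 12.3] op 0.0
press2 True 21.53 stand [ 2.070e-02 -2.000e-04  2.333e-01] F [-6.3  0.7 15.8] op 0.0
hold 21.73 stand [ 2.070e-02 -2.000e-04  2.333e-01] F [-5.5  1.1 15.4] op 0.0
away 24.24 stand [-1.985e-01 -3.000e-04  4.399e-01] F [0.1 0.1 0.2] op 0.001
[[[328.8, 164.1]], [[339.8, 162.2]], [[314.7, 184.8]], [[327.2, 187.8]]]
```

View pics/h_scene.png

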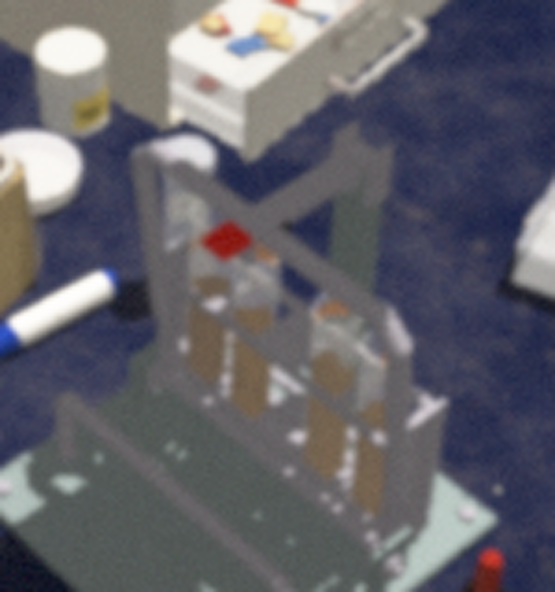

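View pics/h_top.png

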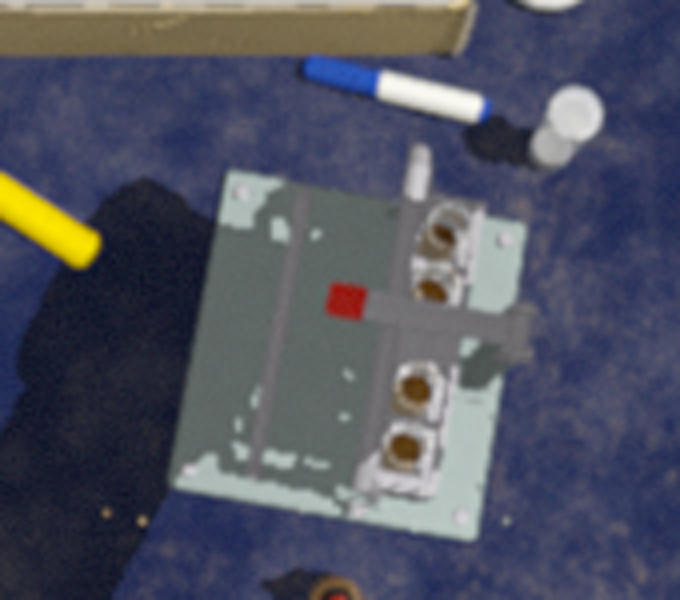

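```bash
python3 - <<'E'
from h import *
robot.sign_off(); rep('end')
E
```

```text
the job is handed in; nothing more can be done
the job is handed in; nothing more can be done
```

The rack is upright against its stop and the hook lies flat over the handle bar. I handed the job in at about 24 s with the arm clear of everything.

- **Rack:** I pushed the bar along its arc with the closed fingertips. The last pushes, stopping at force changes of 8 and then 16 N, all ended with the bar at x ≈ 6.4 mm against 6 mm nominal. It stayed there when the fingers backed off.
- **Hook:** I pushed it over the top and pressed it down with about 15 N. The tip's upper face stopped at a height of 214 mm, which is the closed value.
- **Vials and other items:** The last pictures show all four vials in the rack. The marker, dropper bottle, sample tube and yellow look-alike are where they were.
- **Small disagreement:** In the last pictures the red tip sits about 2 to 3 pixels (roughly 4 mm) from where I predicted it, towards the pin. The bar in the top picture is off by about 1 pixel the same way. I put this down to calibration and stand-fit error, because the contact positions agreed.

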